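# Bring the tape roll round to the front of the parts carousel

### The arm

A 7-joint arm with a two-finger parallel gripper is mounted at the origin on the work surface. World frame = base frame: x ahead of the robot, y to its left, z up, the work surface at z = 0. Lengths are in mm, angles in rad, forces in N, time in s.
With the tool pointing down it reaches from about 400 to 875 mm from the base axis. Payload 4.4 kg.
Tool frame: the origin (TCP) lies at the very end of the fingers, on their centre line; the grasp point (between the pads) lies 19 mm behind it; z points along the fingers, y is the direction in which the jaws open and shut (so a half turn about z gives the same grasp; the last joint's range is limited). The gripper opens to 85 mm and grips with 20 to 120 N. Pads are 22 mm wide; open, the fingers measure 114 mm over their backs; the gripper's body (76 mm by 85 mm) begins 54 mm behind the grasp point. The pads swing forward as they close: fully open they stand 13 mm farther back than shut.
Start: joints at [1.044, 0.628, 0.038, 1.517, -0.027, 0.996, -0.02], TCP at [289.06, -582.204, 231.313] pointing down, gripper open.
Joint ranges: [-3.06, 3.06], [-0.37, 2.12], [-1.25, 1.32], [0.18, 2.47], [-1.1, 4.24], [0.23, 1.98], [-2.94, 2.94]. Speed limits (rad/s): [2.57, 2.57, 3.14, 3.14, 3.14, 3.14, 3.14].

### API

Orientations are given as [roll, pitch, yaw] about the fixed x, y, z axes, in that order (R = Rz(yaw) Ry(pitch) Rx(roll)).
In Python, from cell import read_state, get_image, calibration, finish_job gives the robot as it stands. The module is installed in compiled form; this text tells all that it offers.
- The arm moves only by the tool apply_moves, never from a script. Its argument "increments" is a list of rows, each an object of numbers: "tx", "ty", "tz": the shift along the world's x, y, z in m; "rx", "ry", "rz": the turn, a rotation vector about the world's x, y, z in units of 5 degrees (1.0 is 5 degrees); "claw": the finger opening in m, from 0 to 0.0854. In form: [{"tx": .., "ty": .., "tz": .., "rx": .., "ry": .., "rz": .., "claw": ..}, ...]. A call has 1 to 12 rows; each row is the pose to reach, as a shift and turn from the pose commanded when the call began; what a row does not reach only later rows make up. A row lasts 1/10 s, in which the tool goes at most 50 mm and 8.59 degrees, less where a joint would pass 70% of its speed; a pose out of reach is approached as far as the arm can. A call with a gripper value outside its range is refused whole. The fingers move at their own pace and stop on an object; the grip force is fixed at half the most. Time passes only in rows, so rows that repeat a pose let the fingers close. It gives the time, the measured TCP pose, the force and the opening at its end, in the units of the state.
- read_state(): the state, without advancing time (a new reading comes with each control period).
- get_image(name): name is "scene" or "top" or "wrist"; returns the picture (480x640x3 uint8, red, green, blue); there is no depth.
- calibration(name): a dict with "camera_matrix" (3x3 intrinsics, pixels), "distortion" ([k1, k2, p1, p2, k3] as OpenCV has them; the pictures are not rectified), "origin" and "attitude" of the camera in the world. Camera axes: x right, y up, looking along -z (the intrinsics and any distortion apply to the point x, -y, -z); pixel columns grow to the right and rows downward; lengths in mm; the calibration is good to about 2 mm. A picture is of the moment at which its call begins: read the wrist's pose just before it. calibration takes no time and is no camera call; for the wrist camera it gives the pose at the moment of the call.
- finish_job(): hands the job in, once; it reports no verdict.
The state is a dict: "clock": time; "qpos": joint angles; "qd": joint speeds; "tau": joint torques, N m; "eef_pos": TCP position; "tool_rot": TCP orientation; "force": force on the tool from outside, world axes, zero at the start; "torque": the same for the moment, N m; "width": finger opening in mm.
Only numpy, scipy, OpenCV 4.12 (cv2) and the standard library are available. Lean on these libraries where they do the work, as an engineer would, in place of code of your own. Each camera call takes 0.05 s, during which the arm holds its last target. There are 200 camera calls.

### The job

Push the round parts carousel round by its rim, or by a peg on the rim, with the fingertips until the roll of tape has come round to the front, in line with the flat steel pointer that sticks out of the stand, and leave it there at rest. Only push: do not grasp or lift anything, do not touch the roll or the other things standing on the carousel, and leave the rest of the bench as it is.

Things in the scene. Friction and masses are not known exactly. Their poses are not given: they have to be found in the camera images.
- stand: Fixed steel stand of the carousel; origin on the vertical turning axis at bench height. Its pointer, a flat steel bar 22 mm wide and 6 mm high with a pointed tip, lies on the bench along the stand's -x axis, from under the disc to 204 mm from the axis; that direction is the front. The foot under the disc is 170 mm across.
- front (a point): Fixed point on the stand's front line, 60 mm from the turning axis along the stand's -x and 50 mm above the bench (level with the disc's top): where the centre of the tape roll's underside should come.
- disc: The turning plywood disc, 230 mm across, 18 mm thick, top 50 mm above the bench; origin on the axis at the top face. Turns both ways about vertical, more than a full turn, with a steady drag of 0.2 N m, and stays where it is left. On it, 60 mm from the axis along its own +x, +y, -x and -y, are four round pockets 72 mm inside with fences 8 mm high that end 99 mm from the axis.
- peg0 (a point): Outer end of one of six alike steel pegs that stick level and straight out of the disc's rim, 60 degrees apart; it moves with the disc. Pegs are 14 mm thick, their centre line is 41 mm above the bench, and they reach from the rim (115 mm) to 150 mm from the axis. This one lies 30 degrees anticlockwise, seen from above, from the disc's own x axis.
- tape: The roll of tape: a black ring lying flat, 65 mm across, 38 mm hole, 20 mm high; loose, 60 mm from the turning axis, in one of the four pockets (which one varies), with 3 mm of play. Origin at the centre of its underside.
- jar: Closed jar with a steel lid, 60 mm across, 60 mm high, loose, 60 mm from the turning axis, in one of the four pockets (which one varies). Origin at the centre of its underside. Not to be touched.
- tin: Closed tin with paper label, 60 mm across, 52 mm high, loose, 60 mm from the turning axis, in one of the four pockets (which one varies). Origin at the centre of its underside. Not to be touched.
- spool: Flanged black spool standing on end, 64 mm across, 44 mm high, no hole, loose, 60 mm from the turning axis, in one of the four pockets (which one varies). Origin at the centre of its underside. Not to be touched.
- mug: White mug, 80 mm across, 90 mm high, standing on the bench to the left of the carousel; origin at the centre of its underside. Leave alone.
- carton: Small closed cardboard carton 70 x 120 x 60 mm high, on the bench beyond the carousel; origin at the centre of its underside. Leave alone.
- screwdriver: Screwdriver lying on the bench to the right of the carousel along its own x axis; origin under the middle of its length. Leave alone.
- oil: Bottle, 60 mm across, 120 mm high, standing on the bench to the right of the carousel; origin at the centre of its underside. Leave alone.
Mind the look-alikes: they are no part of the job. What is shaped like the tape but pink or white is not meant.

How it is judged (in metres and radians):
At the end, for the whole second after the job is handed in: The tape roll's centre is within 13 mm (about 12 degrees of turn) of the front point, the disc is at rest, and all four things still stand upright in their pockets on the disc (horizontal distance between tape and front below 0.013 m and angular speed of disc below 0.05 rad/s and height (world z) of tape between 0.042 and 0.058 m and angle between each of tape, jar, tin, spool's own z axis and vertical below 0.15 rad and height (world z) of jar between 0.042 and 0.058 m and height (world z) of tin between 0.042 and 0.058 m and height (world z) of spool between 0.042 and 0.058 m); the robot touches nothing.
It fails at once if something is lifted off the carousel or tipped on it (height (world z) of any of tape, jar, tin, spool above 0.065 m or angle between any of tape, jar, tin, spool's own z axis and vertical above 0.35 rad).
It fails at once if the robot touches something that stands on the carousel (more than 1 N) (contact force between any of the fingers, the arm and tape above 1 N or contact force between any of the fingers, the arm and jar above 1 N or contact force between any of the fingers, the arm and tin above 1 N or contact force between any of the fingers, the arm and spool above 1 N).
It fails at once if something on the bench around the carousel is moved by more than 25 mm (distance of any of mug, carton, screwdriver, oil from where it was at the start of the episode above 0.025 m).
It also fails if it takes over 51 s, if anything falls off the work surface, if the arm or the gripper's body presses on something with over 40 N, if the wrist force passes 120 N, or if a joint passes its speed limit or range.

## Working session

There is one attempt and no reset: what is moved stays moved. The work goes in short steps, Python scripts to look and compute and a tool call to move; the robot and the scene stay as the last step left them, time stands still between calls to the robot, and variables do not carry over. Pictures are saved under pics/ and viewed, about 8 in all and at most 12, crops included, and the job is handed in when it is done.

Besides the shell and the picture viewer there is one more tool, called after "Emit:" as name(argument=value, ...), one argument or row to a line, values as JSON. apply_moves: Moves the arm, as the interface text tells. Its arguments: {"type":"object","properties":{"increments":{"type":"array"}},"required":["increments"]}

```bash
mkdir -p pics
cat > h.py <<'E'
import numpy as np, cv2
from cell import *
def ray(name,px,z):
    c=calibration(name); K=np.array(c["camera_matrix"],float); d=np.array(c["distortion"],float)
    p=cv2.undistortPoints(np.array(px,float).reshape(-1,1,2),K,d)[:,0]
    R=np.array(c["attitude"],float)
    if R.shape!=(3,3):
        from scipy.spatial.transform import Rotation as Ro
        R=Ro.from_euler('xyz',R.ravel()).as_matrix() if R.size==3 else Ro.from_quat(R).as_matrix()
    v=np.c_[p[:,0],-p[:,1],-np.ones(len(p))]@R.T; o=np.array(c["origin"],float)
    return o+v*((z-o[2])/v[:,2])[:,None]
def save(name,f):
    im=get_image(name); cv2.imwrite(f,im[...,::-1]); return im
E
python3 - <<'E'
from h import *
a=save("top","pics/top0.png"); b=save("scene","pics/scene0.png")
for n in("top","scene"): print(n,calibration(n))
print(read_state())
E
```

```text
top {'camera_matrix': array([[482.34686681,   0.        , 324.78055869],
       [  0.        , 482.34686681, 230.74411066],
       [  0.        ,   0.        ,   1.        ]]), 'distortion': array([0.02585281, 0.        , 0.        , 0.        , 0.        ]), 'origin': array([ 397.67275369,   13.59468156, 1181.33435352]), 'attitude': array([ 0.14601632, -0.01764998, -1.55956539])}
scene {'camera_matrix': array([[563.44183556,   0.        , 318.68697938],
       [  0.        , 563.44183556, 253.47663675],
       [  0.        ,   0.        ,   1.        ]]), 'distortion': array([-0.01235072,  0.        ,  0.        ,  0.        ,  0.        ]), 'origin': array([1105.2511289 , -316.38199123, 1100.67261253]), 'attitude': array([0.53059304, 0.01337325, 0.97974008])}
{'clock': 0.1, 'qpos': array([ 1.04421245,  0.62927388,  0.03842734,  1.51825285, -0.02699399,
        0.99628453, -0.01997745]), 'qd': array([ 0.00030253, -0.00173225, -0.00010465, -0.00279129,  0.00099875,
        0.00049927, -0.00058968]), 'tau': array([ 3.29406765e-03, -5.64525747e+01,  1.22994527e+00, -1.93975157e+01,
        1.11173416e-02,  5.36842301e-03, -1.18254709e-05]), 'eef_pos': array([ 288.81394989, -581.69859423,  230.47243985]), 'tool_rot': array([-3.13989149e+00,  1.25451803e-05,  4.60824138e-01]), 'force': array([ 0.15415049,  0.40168709, -0.4340678 ]), 'torque': array([-0.01305477,  0.01193794,  0.0560118 ]), 'width': 85.55637024313359}
```

View pics/top0.png

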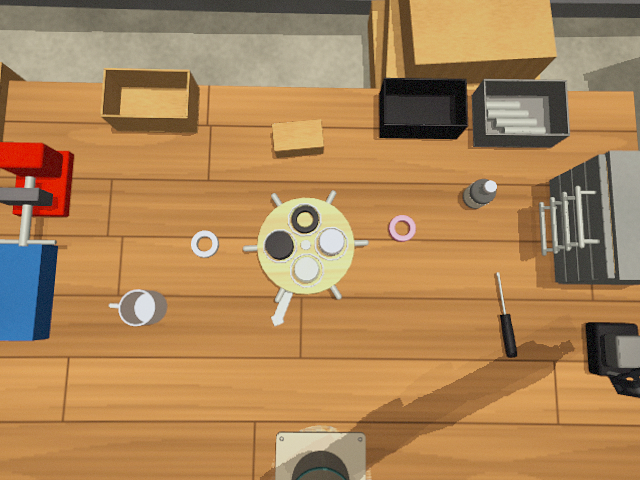

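View pics/scene0.png

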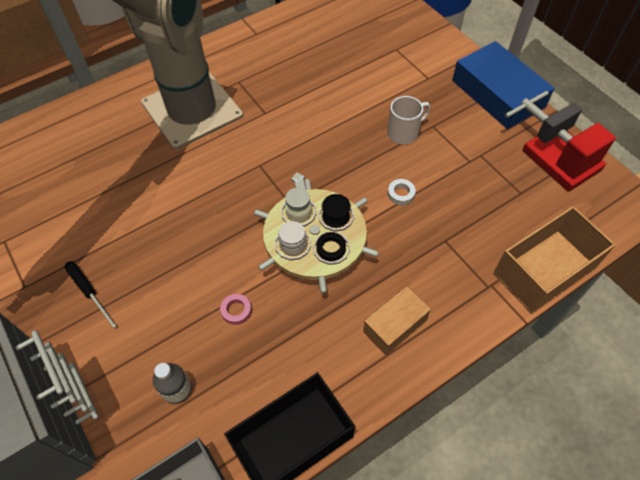

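The top view has the black ring at (305,219). Look-alikes are the black spool without a hole at (279,245), the pink ring at (402,228) and the white ring at (204,244). I choose (305,219). The pointer tip is near (278,324). Next I'll measure these and check them in a close crop.

Run:
```python
from h import *
im=cv2.imread("pics/top0.png")
hsv=cv2.cvtColor(im,cv2.COLOR_BGR2HSV)
cv2.imwrite("pics/crop0.png",cv2.resize(im[175:335,225:385],None,fx=3.75,fy=3.75,interpolation=cv2.INTER_CUBIC))
print(hsv[205,280],hsv[280,340],hsv[150,250],hsv[315,281],hsv[244,362])
roi=np.zeros(im.shape[:2],np.uint8); roi[180:335,235:375]=1
y=(cv2.inRange(hsv,(22,40,120),(40,255,255))&(roi*255))
c=max(cv2.findContours(cv2.morphologyEx(y,cv2.MORPH_OPEN,np.ones((3,3))),0,1)[0],key=cv2.contourArea)
el=cv2.fitEllipse(cv2.convexHull(c)); print("disc",el,ray("top",[el[0]],50))
b=cv2.inRange(hsv,(0,0,0),(180,255,70))&(roi*255)
for c in cv2.findContours(b,0,1)[0]:
    if cv2.contourArea(c)>80:
        e=cv2.minEnclosingCircle(c); print("dark",e,cv2.contourArea(c),ray("top",[e[0]],70))
g=cv2.inRange(hsv,(0,0,110),(180,45,255))&(roi*255)
for c in cv2.findContours(g,0,1)[0]:
    if cv2.contourArea(c)>25:
        (x,yy),_=cv2.minEnclosingCircle(c); print("grey",x,yy,cv2.contourArea(c),ray("top",[(x,yy)],41)[0])
print(ray("top",[(278,325)],6), ray("top",[(139,308),(298,138)],0))
```

```text
[ 31  58 219] [ 17 147 193] [ 16 153 204] [ 60   6 226] [ 33  15 186]
disc ((305.353271484375, 245.52862548828125), (96.3458023071289, 97.15315246582031), 60.68935012817383) [[528.4127331  40.922804   50.       ]]
grey 279.06439208984375 306.7301330566406 372.5 [385.20299121  99.86573062  41.        ]
grey 335.51885986328125 292.0282897949219 62.5 [420.65212841 -31.47532123  41.        ]
grey 306.5384216308594 269.8812255859375 896.5 [471.68078046  37.35104928  41.        ]
grey 249.65383911132812 247.5 56.5 [523.02273898 172.93822736  41.        ]
grey 360.6153869628906 242.0 56.5 [539.66982317 -90.40908788  41.        ]
grey 305.46551513671875 244.37930297851562 68.0 [532.20613034  40.92062007  41.        ]
grey 279.5 245.5 875.0 [528.7132609  102.48654599  41.        ]
grey 330.88201904296875 243.07302856445312 866.5 [536.14133021 -19.5140112   41.        ]
grey 304.3078918457031 219.20443725585938 851.0 [592.88634667  44.72856091  41.        ]
grey 276.0 199.0 55.5 [641.24793693 113.68910636  41.        ]
grey 331.0 197.0 58.5 [648.18721488 -18.7453202   41.        ]
[[341.77235965 103.93717948   6.        ]] [[378.70367595 437.08774016   0.        ]
 [809.04619187  65.46860532   0.        ]]
```

View pics/crop0.png

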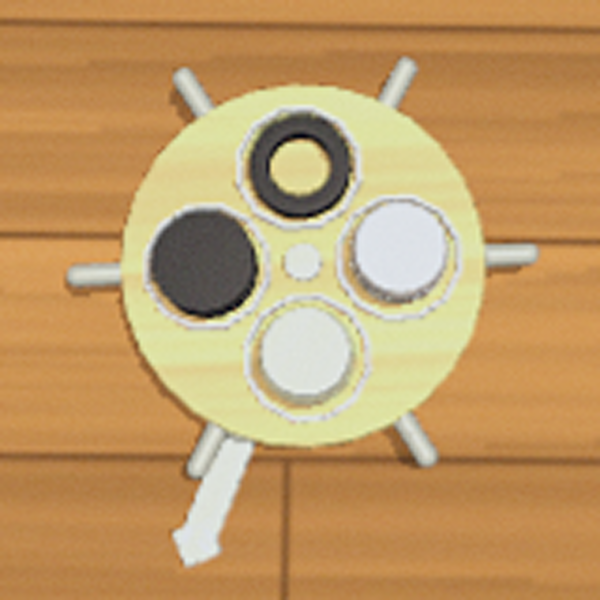

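The close crop confirms it: the tape is the open black ring at crop (299,167), about 4° in world angle about the axis C≈(530.5,41). The pegs lie at -86, -26, 34, 94, 154 and 214°, and the pointer tip at (187,567) points along about 160°. The tape has to turn about +156° (anticlockwise). I'll push the peg at -26°, between the tape and the tin, along the arc to about 130° with closed fingers.

Emit:
apply_moves(
  increments=[
    {"tx":0.344,"ty":0.522,"tz":-0.031,"claw":0},
    {"tx":0.344,"ty":0.522,"tz":-0.031,"claw":0},
    {"tx":0.344,"ty":0.522,"tz":-0.031,"claw":0},
    {"tx":0.344,"ty":0.522,"tz":-0.031,"claw":0},
    {"tx":0.344,"ty":0.522,"tz":-0.031,"claw":0},
    {"tx":0.344,"ty":0.522,"tz":-0.031,"claw":0},
    {"tx":0.344,"ty":0.522,"tz":-0.031,"claw":0},
    {"tx":0.344,"ty":0.522,"tz":-0.031,"claw":0},
    {"tx":0.344,"ty":0.522,"tz":-0.031,"claw":0},
    {"tx":0.344,"ty":0.522,"tz":-0.031,"claw":0},
    {"tx":0.344,"ty":0.522,"tz":-0.031,"claw":0},
    {"tx":0.344,"ty":0.522,"tz":-0.031,"claw":0},
  ],
)

```text
$.increments[0]: bad value
```

Run:
```python
from h import *
s=read_state(); print(s["clock"],s["eef_pos"],s["tool_rot"],s["width"],s["force"])
C=np.array([530.5,41])
for t in (-26.2,-16,0,15,30,45,60,75,90,105,120,126,130):
    a=np.radians(t);u=np.array([np.cos(a),np.sin(a)]);n=np.array([-u[1],u[0]])
    print(t,np.round(C+137*u-21*n))
t=np.radians(159.8); print(ray("top",[(274.9,326.2),(304.7,219.5)],6), ray("top",[(304.7,219.5)],70))
```

```text
0.1 [ 288.81394989 -581.69859423  230.47243985] [-3.13989149e+00  1.25451803e-05  4.60824138e-01] 85.55637024313359 [ 0.15415049  0.40168709 -0.4340678 ]
-26.2 [644. -38.]
-16 [656. -17.]
0 [668.  20.]
15 [668.  56.]
30 [660.  91.]
45 [642. 123.]
60 [617. 149.]
75 [586. 168.]
90 [552. 178.]
105 [515. 179.]
120 [480. 170.]
126 [467. 164.]
130 [459. 159.]
[[338.89533939 111.24591184   6.        ]
 [598.15154095  44.70364705   6.        ]] [[587.23495168  43.0096833   70.        ]]
```

Emit:
apply_moves(
  increments=[
    {"tx":0.03,"ty":0.045,"tz":0.0,"rx":0.0,"ry":0.0,"rz":0.0,"claw":0.0},
    {"tx":0.06,"ty":0.09,"tz":0.0,"rx":0.0,"ry":0.0,"rz":0.0,"claw":0.0},
    {"tx":0.09,"ty":0.135,"tz":-0.01,"rx":0.0,"ry":0.0,"rz":0.0,"claw":0.0},
    {"tx":0.12,"ty":0.18,"tz":-0.01,"rx":0.0,"ry":0.0,"rz":0.0,"claw":0.0},
    {"tx":0.15,"ty":0.225,"tz":-0.02,"rx":0.0,"ry":0.0,"rz":0.0,"claw":0.0},
    {"tx":0.18,"ty":0.27,"tz":-0.02,"rx":0.0,"ry":0.0,"rz":0.0,"claw":0.0},
    {"tx":0.21,"ty":0.315,"tz":-0.03,"rx":0.0,"ry":0.0,"rz":0.0,"claw":0.0},
    {"tx":0.24,"ty":0.36,"tz":-0.03,"rx":0.0,"ry":0.0,"rz":0.0,"claw":0.0},
    {"tx":0.27,"ty":0.405,"tz":-0.03,"rx":0.0,"ry":0.0,"rz":0.0,"claw":0.0},
    {"tx":0.3,"ty":0.45,"tz":-0.03,"rx":0.0,"ry":0.0,"rz":0.0,"claw":0.0},
    {"tx":0.33,"ty":0.49,"tz":-0.03,"rx":0.0,"ry":0.0,"rz":0.0,"claw":0.0},
    {"tx":0.344,"ty":0.51,"tz":-0.03,"rx":0.0,"ry":0.0,"rz":0.0,"claw":0.0},
  ],
)

```text
clock: 1.3
eef_pos: [623.9, -84.2, 201.0]
tool_rot: [-3.141, 0.001, 0.461]
force: [0.7, -0.8, 0.4]
width: -0.4
```

Emit:
apply_moves(
  increments=[
    {"tx":0.0,"ty":0.01,"tz":-0.03,"rx":0.0,"ry":0.0,"rz":0.0,"claw":0.0},
    {"tx":0.0,"ty":0.01,"tz":-0.06,"rx":0.0,"ry":0.0,"rz":0.0,"claw":0.0},
    {"tx":0.0,"ty":0.01,"tz":-0.09,"rx":0.0,"ry":0.0,"rz":0.0,"claw":0.0},
    {"tx":0.0,"ty":0.01,"tz":-0.12,"rx":0.0,"ry":0.0,"rz":0.0,"claw":0.0},
    {"tx":0.0,"ty":0.01,"tz":-0.145,"rx":0.0,"ry":0.0,"rz":0.0,"claw":0.0},
    {"tx":0.0,"ty":0.01,"tz":-0.166,"rx":0.0,"ry":0.0,"rz":0.0,"claw":0.0},
    {"tx":0.0,"ty":0.01,"tz":-0.166,"rx":0.0,"ry":0.0,"rz":0.0,"claw":0.0},
    {"tx":0.0,"ty":0.01,"tz":-0.166,"rx":0.0,"ry":0.0,"rz":0.0,"claw":0.0},
  ],
)

```text
clock: 2.1
eef_pos: [623.1, -76.1, 35.2]
tool_rot: [-3.141, 0.001, 0.461]
force: [0.5, -0.5, 0.7]
width: -0.2
```

Run:
```python
from h import *
a=save("scene","pics/s1.png")
cv2.imwrite("pics/s1c.png",cv2.resize(a[120:330,180:460,::-1],None,fx=2.6,fy=2.6,interpolation=cv2.INTER_CUBIC))
s=read_state(); print(s["eef_pos"],s["force"])
```

```text
[623.87715201 -76.19771655  36.13611839] [-0.06417939  0.27458328  0.07632388]
```

View pics/s1c.png

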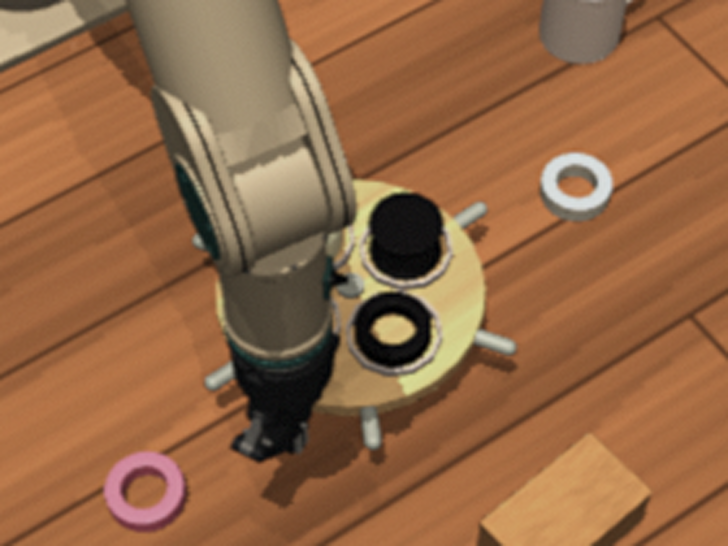

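The fingers are behind the peg (crop 370,428), clear of the tape (393,328) and tin. Next is the first stretch of the arc.

Emit:
apply_moves(
  increments=[
    {"tx":0.008,"ty":0.015,"tz":0.0,"rx":0.0,"ry":0.0,"rz":0.0,"claw":0.0},
    {"tx":0.016,"ty":0.03,"tz":0.0,"rx":0.0,"ry":0.0,"rz":0.0,"claw":0.0},
    {"tx":0.022,"ty":0.042,"tz":0.0,"rx":0.0,"ry":0.0,"rz":0.0,"claw":0.0},
    {"tx":0.028,"ty":0.052,"tz":0.0,"rx":0.0,"ry":0.0,"rz":0.0,"claw":0.0},
    {"tx":0.033,"ty":0.062,"tz":0.0,"rx":0.0,"ry":0.0,"rz":0.0,"claw":0.0},
    {"tx":0.038,"ty":0.075,"tz":0.0,"rx":0.0,"ry":0.0,"rz":0.0,"claw":0.0},
    {"tx":0.041,"ty":0.086,"tz":0.0,"rx":0.0,"ry":0.0,"rz":0.0,"claw":0.0},
    {"tx":0.044,"ty":0.098,"tz":0.0,"rx":0.0,"ry":0.0,"rz":0.0,"claw":0.0},
    {"tx":0.045,"ty":0.11,"tz":0.0,"rx":0.0,"ry":0.0,"rz":0.0,"claw":0.0},
    {"tx":0.045,"ty":0.122,"tz":0.0,"rx":0.0,"ry":0.0,"rz":0.0,"claw":0.0},
    {"tx":0.044,"ty":0.132,"tz":0.0,"rx":0.0,"ry":0.0,"rz":0.0,"claw":0.0},
    {"tx":0.042,"ty":0.144,"tz":0.0,"rx":0.0,"ry":0.0,"rz":0.0,"claw":0.0},
  ],
)

```text
clock: 3.35
eef_pos: [665.2, 68.2, 35.4]
tool_rot: [3.141, -0.0, 0.46]
force: [-0.9, -2.1, 0.9]
width: -0.1
```

Emit:
apply_moves(
  increments=[
    {"tx":-0.002,"ty":0.012,"tz":0.0,"rx":0.0,"ry":0.0,"rz":0.0,"claw":0.0},
    {"tx":-0.005,"ty":0.023,"tz":0.0,"rx":0.0,"ry":0.0,"rz":0.0,"claw":0.0},
    {"tx":-0.011,"ty":0.034,"tz":0.0,"rx":0.0,"ry":0.0,"rz":0.0,"claw":0.0},
    {"tx":-0.017,"ty":0.045,"tz":0.0,"rx":0.0,"ry":0.0,"rz":0.0,"claw":0.0},
    {"tx":-0.024,"ty":0.055,"tz":0.0,"rx":0.0,"ry":0.0,"rz":0.0,"claw":0.0},
    {"tx":-0.032,"ty":0.064,"tz":0.0,"rx":0.0,"ry":0.0,"rz":0.0,"claw":0.0},
    {"tx":-0.04,"ty":0.073,"tz":0.0,"rx":0.0,"ry":0.0,"rz":0.0,"claw":0.0},
    {"tx":-0.049,"ty":0.081,"tz":0.0,"rx":0.0,"ry":0.0,"rz":0.0,"claw":0.0},
    {"tx":-0.059,"ty":0.088,"tz":0.0,"rx":0.0,"ry":0.0,"rz":0.0,"claw":0.0},
    {"tx":-0.069,"ty":0.095,"tz":0.0,"rx":0.0,"ry":0.0,"rz":0.0,"claw":0.0},
    {"tx":-0.08,"ty":0.1,"tz":0.0,"rx":0.0,"ry":0.0,"rz":0.0,"claw":0.0},
    {"tx":-0.091,"ty":0.104,"tz":0.0,"rx":0.0,"ry":0.0,"rz":0.0,"claw":0.0},
  ],
)

```text
clock: 4.55
eef_pos: [573.4, 172.5, 35.4]
tool_rot: [-3.142, -0.0, 0.461]
force: [0.7, -2.5, -0.3]
width: -0.2
```

Emit:
apply_moves(
  increments=[
    {"tx":-0.011,"ty":0.004,"tz":0.0,"rx":0.0,"ry":0.0,"rz":0.0,"claw":0.0},
    {"tx":-0.022,"ty":0.006,"tz":0.0,"rx":0.0,"ry":0.0,"rz":0.0,"claw":0.0},
    {"tx":-0.034,"ty":0.008,"tz":0.0,"rx":0.0,"ry":0.0,"rz":0.0,"claw":0.0},
    {"tx":-0.046,"ty":0.008,"tz":0.0,"rx":0.0,"ry":0.0,"rz":0.0,"claw":0.0},
    {"tx":-0.058,"ty":0.007,"tz":0.0,"rx":0.0,"ry":0.0,"rz":0.0,"claw":0.0},
    {"tx":-0.068,"ty":0.006,"tz":0.0,"rx":0.0,"ry":0.0,"rz":0.0,"claw":0.0},
    {"tx":-0.078,"ty":0.004,"tz":0.0,"rx":0.0,"ry":0.0,"rz":0.0,"claw":0.0},
    {"tx":-0.086,"ty":0.001,"tz":0.0,"rx":0.0,"ry":0.0,"rz":0.0,"claw":0.0},
    {"tx":-0.092,"ty":-0.001,"tz":0.0,"rx":0.0,"ry":0.0,"rz":0.0,"claw":0.0},
    {"tx":-0.092,"ty":-0.001,"tz":0.0,"rx":0.0,"ry":0.0,"rz":0.0,"claw":0.0},
  ],
)

```text
clock: 5.55
eef_pos: [480.8, 170.5, 35.3]
tool_rot: [-3.141, 0.002, 0.461]
force: [-0.3, -0.2, 0.0]
width: 0.2
```

Run:
```python
from h import *
a=save("top","pics/t2.png"); print(read_state()["eef_pos"])
cv2.imwrite("pics/t2c.png",cv2.resize(a[175:335,225:385,::-1],None,fx=3.75,fy=3.75,interpolation=cv2.INTER_CUBIC))
```

```text
[481.33461516 170.70912416  35.28476723]
```

View pics/t2c.png

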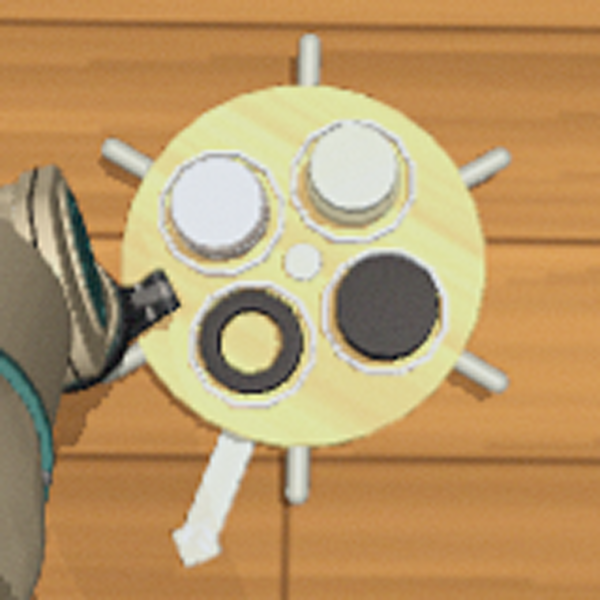

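The tape is now at crop (250,342) and has come most of the way. The finger is behind the peg at (120,365). Next I'll measure the remaining angle from the tape, the pocket and the visible pegs.

```bash
cat > m.py <<'E'
from h import *
C=np.array([530.5,41])
f=lambda p:(225+p[0]/3.75-.4,175+p[1]/3.75-.4)
def ang(p,z):
    v=ray("top",[f(p)],z)[0,:2]-C; return np.round([np.degrees(np.arctan2(v[1],v[0]))%360,np.hypot(*v)],1)
E
python3 - <<'E'
from m import *
print("tip",ang((187,567),6),"tape",ang((250,342),70),"pocket",ang((252,345),58))
for p in[(310,40),(508,155),(505,384),(297,497),(105,145)]: print(ang(p,41))
E
```

```text
tip [159.5 203.6] tape [149.1  60.3] pocket [150.1  60.8]
[359.2 145.8]
[299.1 148.8]
[240.  148.1]
[179.5 145.6]
[ 59.6 148.1]
```

Need about +10°.

Emit:
apply_moves(
  increments=[
    {"tx":-0.006,"ty":-0.002,"tz":0.0,"rx":0.0,"ry":0.0,"rz":0.0,"claw":0.0},
    {"tx":-0.012,"ty":-0.005,"tz":0.0,"rx":0.0,"ry":0.0,"rz":0.0,"claw":0.0},
    {"tx":-0.017,"ty":-0.008,"tz":0.0,"rx":0.0,"ry":0.0,"rz":0.0,"claw":0.0},
    {"tx":-0.021,"ty":-0.01,"tz":0.0,"rx":0.0,"ry":0.0,"rz":0.0,"claw":0.0},
    {"tx":-0.021,"ty":-0.01,"tz":0.0,"rx":0.0,"ry":0.0,"rz":0.0,"claw":0.0},
    {"tx":-0.021,"ty":-0.01,"tz":0.0,"rx":0.0,"ry":0.0,"rz":0.0,"claw":0.0},
    {"tx":-0.011,"ty":0.01,"tz":0.0,"rx":0.0,"ry":0.0,"rz":0.0,"claw":0.0},
    {"tx":-0.001,"ty":0.04,"tz":0.0,"rx":0.0,"ry":0.0,"rz":0.0,"claw":0.0},
    {"tx":0.0,"ty":0.07,"tz":0.02,"rx":0.0,"ry":0.0,"rz":0.0,"claw":0.0},
    {"tx":0.0,"ty":0.1,"tz":0.05,"rx":0.0,"ry":0.0,"rz":0.0,"claw":0.0},
    {"tx":0.0,"ty":0.1,"tz":0.09,"rx":0.0,"ry":0.0,"rz":0.0,"claw":0.0},
    {"tx":0.0,"ty":0.1,"tz":0.12,"rx":0.0,"ry":0.0,"rz":0.0,"claw":0.0},
  ],
)

```text
clock: 6.8
eef_pos: [481.6, 272.6, 157.0]
tool_rot: [-3.141, -0.0, 0.464]
force: [0.7, 0.5, -0.1]
width: 0.1
```

Run:
```python
from h import *
a=save("top","pics/t3.png"); s=read_state(); print(s["clock"],s["eef_pos"],s["force"])
cv2.imwrite("pics/t3c.png",cv2.resize(a[175:335,225:385,::-1],None,fx=3.75,fy=3.75,interpolation=cv2.INTER_CUBIC))
```

```text
6.85 [484.2375484  273.05110432 161.1871475 ] [0.9737055  0.03102818 2.81283004]
```

View pics/t3c.png

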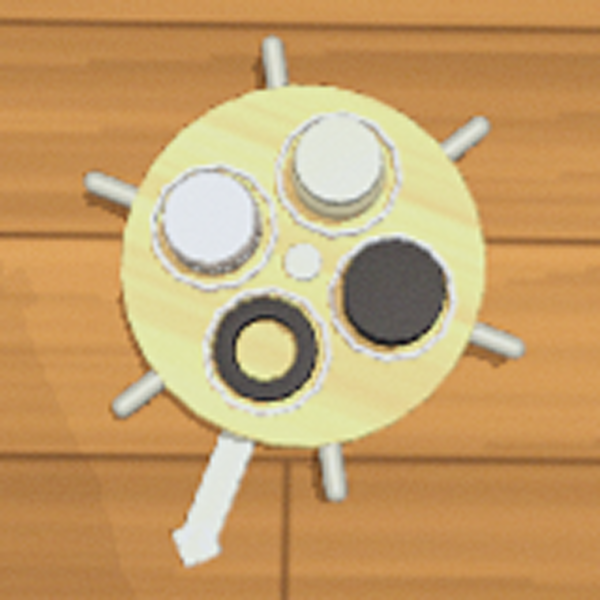

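The tape is at (266,350), with everything upright in its pockets. The pointer tip is at (187,567) and the arm is clear.

Run:
```python
from m import *
print("tip",ang((187,567),6),"tape",ang((266,350),70),"pocket",ang((267,351),58))
for p in[(273,42),(486,122),(522,350),(337,497),(118,412),(90,178)]: print(ang(p,41))
g=lambda p:ray("top",[f(p)],70)[0,:2]
t=np.radians(159.5); print("err mm",g((266,350))-(C+60*np.array([np.cos(t),np.sin(t)])), read_state()["qd"].round(3))
```

```text
tip [159.5 203.6] tape [159.5  60.4] pocket [159.5  60.1]
[  8.6 145.8]
[308.9 149. ]
[249.3 148.6]
[189.2 147.3]
[129.6 148. ]
[ 68.6 146.6]
err mm [-0.33605641  0.10472014] [ 0.022  0.042 -0.003  0.015 -0.012 -0.134  0.015]
```

Aligned to within about 1°. I'll let the arm settle, then hand in.

Emit:
apply_moves(
  increments=[
    {"tx":0.0,"ty":0.0,"tz":0.0,"rx":0.0,"ry":0.0,"rz":0.0,"claw":0.0},
    {"tx":0.0,"ty":0.0,"tz":0.0,"rx":0.0,"ry":0.0,"rz":0.0,"claw":0.0},
    {"tx":0.0,"ty":0.0,"tz":0.0,"rx":0.0,"ry":0.0,"rz":0.0,"claw":0.0},
  ],
)

```text
clock: 7.15
eef_pos: [481.2, 270.3, 154.0]
tool_rot: [3.141, 0.003, 0.461]
force: [-0.3, 0.0, -0.5]
width: 0.1
```

Run:
```python
from h import *
a=get_image("top")[...,::-1]; b=cv2.imread("pics/t3.png")
print("disc-area diff",cv2.absdiff(a,b)[190:320,250:365].mean())
c=cv2.imread("pics/top0.png")
for n,(x,y) in dict(mug=(139,308),carton=(298,138),screw=(506,315),oil=(480,193)).items(): print(n,cv2.absdiff(a,c)[y-22:y+22,x-25:x+25].mean())
print(finish_job())
```

```text
disc-area diff 1.6578595317725753
mug 51.16803030303031
carton 4.112272727272727
screw 4.1422727272727276
oil 4.02560606060606
the job is handed in; nothing more can be done
None
```

The mug patch differs from the start picture, so I'll check whether the arm is simply in the way.

```bash
python3 -c "
import cv2;cv2.imwrite('pics/m.png',cv2.imread('pics/t3.png')[180:480,60:400])"
```

```text
(no output)
```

View pics/m.png

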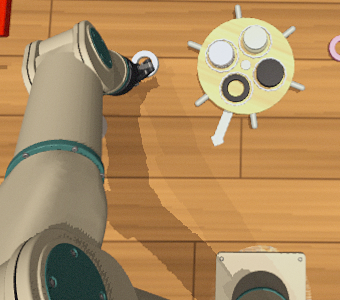

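I pushed one rim peg about 156° anticlockwise with the closed fingertips, in three strokes and a 10° correction. Then I backed the arm off, lifted it clear and handed the job in at about 7 s of the 51 s. No verdict was reported.

- **Alignment:** In the last measured top view, the tape and its pocket lie at 159.5°, the same as the pointer. The tape centre is under 1 mm from the front point by camera, which is good to about 2 mm. The pegs agree to about 1°.
- **Carousel:** All four things stand upright in their pockets. The disc looked the same in a picture taken about 0.3 s later. The wrist force never read more than about 3 N at the end of any move.
- **Bench:** The carton, screwdriver and oil bottle patches match the start picture.
- **Failed check:** The mug patch did not match the start picture. In the last viewed picture the forearm covers the mug, so I could not confirm that it stayed put. The wrist force gave no sign of contact, but it would not show the forearm touching the mug.

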